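# Wind up the screw press and unload the link

### The job

Wind the press's handwheel counter-clockwise by its black knob until the ram's brass collar seats firmly against the washer under the head; feel for that stop, and do not force it. Then ease the wheel back a quarter turn, take the aluminium link out from under the ram without dragging it against the nose, and lay it flat in the blue tray. Leave the green box, the oil can and the nail jar where they stand.

Things in the scene. Friction and masses are not known exactly. Their poses are not given: they have to be found in the camera images.
- press: Small green bench screw press, fixed. Origin on the bench top under the ram's vertical axis; x points to its back. Dark steel bed 90 mm wide, top at z = 30 mm, from x = -130 to +95 mm (foot 5 mm wider all round); column 45 x 56 mm centred at x = +72 mm; a head 50 mm wide, z = 115 to 155 mm, reaches forward from it over the axis to x = -30 mm. Open at front and sides
- stop_face (a point): point on the ram's axis at the underside of the press's head, 115 mm above the bench top; a brown fibre washer (42 mm diameter) is stuck under it there, 1 to 4 mm thick (not known in advance), and the collar stops against the washer
- collar_top (a point): centre of the collar's top face, on the axis. The collar is set at a different height each time: from the start the ram can rise 24 to 39 mm until collar_top meets the washer, 1 to 4 mm below stop_face
- nose_tip (a point): lower end of the ram's nose (17 mm diameter, 23 mm long, above it 22 mm), on the axis. At the start it stands 5 to 11 mm deep in the bore of the link's eye
- wheel_hub (a point): centre of the red handwheel (107 mm diameter), on the ram's axis, in the middle plane of its rim (rim bar 11 mm thick). Turned counter-clockwise seen from above, the wheel rises with the ram, 30 mm a turn, and sinks when turned back. It stays where it is left (friction 3 to 5 N at the knob)
- knob_mid (a point): middle of the black upright knob on the wheel, 45 mm from the axis: 22 mm diameter, 42 mm tall, head a little thicker. It spins freely on its pin, so a hand can hold it at a fixed orientation as it goes round. Its foot is 22 mm below knob_mid and 3 mm above the rim's top; knob_mid is 30.5 mm above wheel_hub
- wheel (a joint): angle of the handwheel, rad, counter-clockwise from above is positive; at the start 0 to 1.2. At 0 the knob lies in the direction of the press's +x axis; the knob's direction in the press's frame is this angle. The angle at which the stop comes is not known in advance
- link: bright aluminium link, 0.14 to 0.22 kg, 158 mm long, 14 mm thick: an eye 45 mm in diameter with a 24 mm bore, and a flat bar 26 mm wide. Origin under the eye's centre, z up; the bar runs from the eye along -x to x = -136 mm. It lies on the press's bed, the eye round the nose, the bar to the front. Only the bar's outer 40 mm are clear of the wheel for a hand from above
- tray: blue open tray, fixed, outside 210 (along its x) x 130 x 30 mm, walls and floor 5 mm; origin at the centre of its underside. It stands left or right of the press
- green_box: closed green case 120 x 171 x 45 mm, loose, on the other side of the press; leave it alone
- oil_can_1: copper oil can with a thin spout, 68 x 97 x 137 mm, loose, left of the press's back; leave it alone
- nail_jar_1: jar of nails, 54 mm diameter, 84 mm tall, loose, further left; leave it alone
- collar: brass stop collar (38 mm diameter, 12 mm high) clamped on the ram below the head, origin at the centre of its underside; rises with the ram. Its contact with the fibre washer under the head ends the travel, suddenly: the wheel then turns no further. 1 N at the knob beyond the friction presses it with about 9 N; 30 N seat it firmly, above 160 N the thread is strained
- ram: steel ram, vertical, 22 mm diameter, with a nose below (17 mm diameter, 23 mm long); its origin is at no useful point. It carries the collar, the wheel and the knob

How it is judged:
By the outcome, as a careful person would: the job done as asked, in the order asked, and still so for the second after the job is handed in, with the robot touching nothing.
It also fails if it takes over 72 s, if anything falls off the work surface, if the arm or the gripper's body presses on something with over 40 N, if the wrist force passes 120 N, or if a joint passes its speed limit or range.

### The arm

A 6-joint arm with a two-finger parallel gripper is mounted at the origin on a cart in front of the work surface, level with it; the furniture and walls round the work are solid. World frame = base frame: x ahead of the robot, y to its left, z up, the work surface at z = 0. Lengths are in m, angles in degrees, forces in N, time in s.
With the tool pointing down it reaches from about 0.4 to 0.825 m from the base axis. Payload 7 kg.
Tool frame: the origin (TCP) lies midway between the tips of the shut fingers; the grasp point (between the pads) lies 19 mm behind it (ctrl.hold_point_z is the distance from the TCP to the grasp point, in m); z points along the fingers, y is the line along which they close (so a half turn about z gives the same grasp; the last joint's range is limited). The gripper opens to 88 mm and grips with 3 to 60 N. Pads are 19 mm wide; open, the fingers measure 130 mm over their backs; the gripper's body (78 mm by 193 mm) begins 47 mm behind the grasp point.
Start: joints at [-49.326, 20.546, 0.682, 0, -70.136, -16.507], TCP at [0.276, -0.616, 0.227] pointing down, gripper open.
Joint ranges: [-176.03, 176.03], [-82.01, 121.73], [-58.28, 71.71], [-173.87, 95.51], [-174.79, -0.11], [-173.66, 173.66]. Speed limits (degrees/s): [136.94, 136.94, 172.46, 180, 180, 180].

### API

Orientations are given as [roll, pitch, yaw] about the fixed x, y, z axes, in that order (R = Rz(yaw) Ry(pitch) Rx(roll)).
In Python, from plant import ctrl gives the robot as it stands.
- The arm moves only by the tool apply_moves, never from a script. Its argument "deltas" is a list of rows, each an object with "fingers": the finger opening in mm, from 0 to 87.6; "delta_pos": the shift along the tool's x, y, z in mm, a list of three; "angular": the turn, a rotation vector about the tool's x, y, z in degrees, a list of three. A call has 1 to 10 rows; each row is the pose to reach, as a shift and turn from the pose commanded when the call began, along the tool's axes at that moment; what a row does not reach only later rows make up. A row lasts 1/10 s, in which the tool goes at most 50 mm and 8.59 degrees, less where a joint would pass 70% of its speed; a pose out of reach is approached as far as the arm can. A call with a gripper value outside its range is refused whole. The fingers move at their own pace and stop on an object; the grip force is fixed at half the most. Time passes only in rows, so rows that repeat a pose let the fingers close. It gives the time, the measured TCP pose, the force, the opening and the grip force at its end, in the units of the state.
- ctrl.get_obs(): the state, without advancing time (a new reading comes with each control period).
- ctrl.snapshot(name): name is "side" or "top" or "wrist"; returns the picture (420x560x3 uint8, red, green, blue); there is no depth.
- ctrl.camera_params(name): a dict with "fx", "fy", "cx", "cy" (pixels), "cam_to_world" (4x4, takes a point from camera to world coordinates); the wrist camera has in their place "mount" (4x4, takes a point from camera to tool coordinates, whose origin is the TCP and whose axes are the flange's). Camera axes: x right, y up, looking along -z (the intrinsics and any distortion apply to the point x, -y, -z); pixel columns grow to the right and rows downward; lengths in m; the calibration is good to about 2 mm. A picture is of the moment at which its call begins: read the wrist's pose just before it. camera_params takes no time and is no camera call.
- ctrl.close_job(): hands the job in; it is judged then, once.
The state is a dict: "clock": time; "joint_pos": joint angles; "qvel": joint speeds; "tau": joint torques, N m; "tool_pos": TCP position; "orientation": TCP orientation; "force": force on the tool from outside, world axes, zero at the start; "moment": the same for the moment, N m; "opening": finger opening in m; "gripper_force": force on a finger pad.
Only numpy, scipy, OpenCV 4.12 (cv2) and the standard library are available. Lean on these libraries where they do the work, as an engineer would, in place of code of your own. Each camera call takes 0.05 s, during which the arm holds its last target. There are 200 camera calls.

## Working session

There is one attempt and no reset: what is moved stays moved. The work goes in short steps, Python scripts to look and compute and a tool call to move; the robot and the scene stay as the last step left them, time stands still between calls to the robot, and variables do not carry over. Pictures are saved under pics/ and viewed, at most 10 in all, crops included, and the job is handed in when it is done.

Besides the shell and the picture viewer there is one more tool, called after "Request:" in YAML: its name, and indented under it one key for each argument. apply_moves: Moves the arm, as the interface text tells. Its arguments: {"type":"object","properties":{"deltas":{"type":"array"}},"required":["deltas"]}

```bash
mkdir -p pics; ls; python3 - <<'E'
from plant import ctrl
import cv2,numpy as np
for n in ["side","top"]:
    cv2.imwrite(f"pics/{n}0.png",ctrl.snapshot(n)[:,:,::-1])
    p=ctrl.camera_params(n);print(n,{k:np.round(v,4).tolist() for k,v in p.items()})
p=ctrl.camera_params("wrist");print({k:np.round(v,4).tolist() for k,v in p.items()})
print(ctrl.get_obs(),ctrl.hold_point_z)
E
```

```text
pics
side {'fx': 419.8698, 'fy': 419.8698, 'cx': 291.7603, 'cy': 205.7741, 'cam_to_world': [[-0.9858, 0.1122, -0.1247, 0.4244], [-0.1678, -0.6587, 0.7335, 0.8671], [0.0001, 0.744, 0.6682, 0.9517], [0.0, 0.0, 0.0, 1.0]]}
top {'fx': 470.7758, 'fy': 470.7758, 'cx': 272.0065, 'cy': 214.3468, 'cam_to_world': [[-0.0237, 0.9969, -0.0751, 0.4861], [-0.9993, -0.0259, -0.0281, -0.0243], [-0.03, 0.0744, 0.9968, 1.3051], [0.0, 0.0, 0.0, 1.0]]}
{'fx': 327.1915, 'fy': 327.1915, 'cx': 281.5966, 'cy': 212.4487, 'mount': [[-0.0004, 0.9581, 0.2863, 0.0769], [1.0, 0.0006, -0.0007, -0.0006], [-0.0009, 0.2863, -0.9581, -0.1572], [0.0, 0.0, 0.0, 1.0]]}
{'clock': 0.1, 'joint_pos': array([-4.93255646e+01,  2.05870722e+01,  6.38869984e-01, -1.74126066e-02,
       -7.01364324e+01, -1.65075183e+01]), 'qvel': array([ 0.03270718, -0.15190879,  0.16051728,  0.04752458, -0.03796356,
       -0.0201243 ]), 'tau': array([-1.96507171e-03, -5.84161627e+01,  2.93752134e+01,  7.01552331e+00,
        1.01539999e-02, -5.56078805e-05]), 'tool_pos': array([ 0.27614002, -0.61544656,  0.22571916]), 'orientation': array([ 1.79914202e+02, -8.35517490e-03, -1.55839005e+02]), 'force': array([ 0.26038687,  0.03978164, -0.99521983]), 'moment': array([-0.02957842, -0.00079018,  0.00717246]), 'gripper_force': 0.0, 'opening': 0.08747815759608596} 0.0188
```

View pics/side0.png

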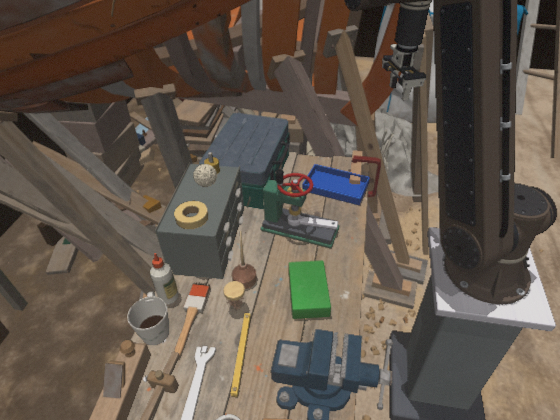

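View pics/top0.png

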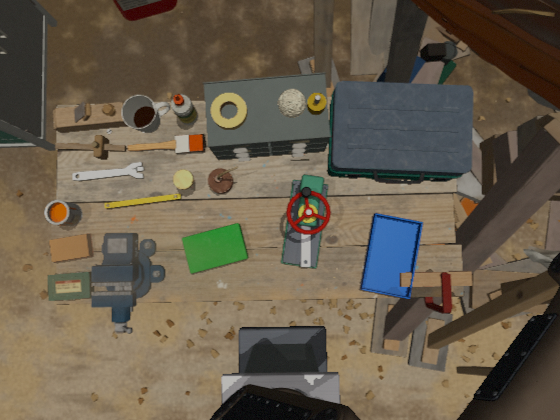

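```bash
python3 - <<'E'
import cv2,numpy as np
a=cv2.imread("pics/side0.png")[160:250,245:385];b=cv2.imread("pics/top0.png")[170:305,270:430]
a=cv2.resize(a,None,fx=5.5,fy=5.5,interpolation=cv2.INTER_CUBIC)
b=cv2.resize(b,None,fx=4.4,fy=4.4,interpolation=cv2.INTER_CUBIC)
cv2.imwrite("pics/a.png",a);cv2.imwrite("pics/b.png",b)
E
```

```text
(no output)
```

View pics/a.png

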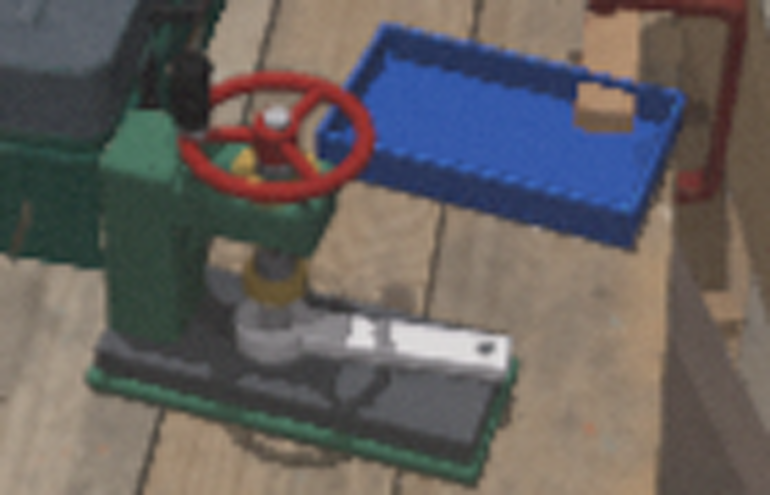

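View pics/b.png

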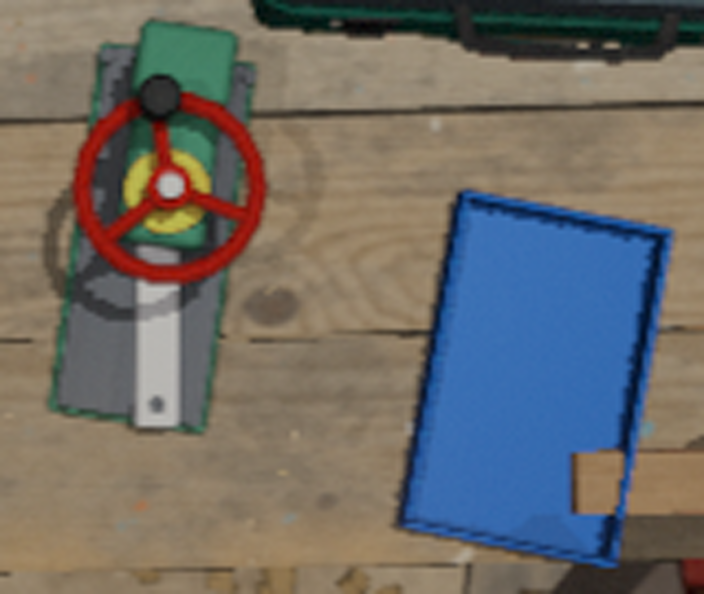

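```bash
cat > h.py <<'E'
import numpy as np
from plant import ctrl
def ray(n,uv,T=None):
    p=ctrl.camera_params(n)
    M=np.array(p["cam_to_world"]) if T is None else T@np.array(p["mount"])
    d=np.array([(uv[0]-p["cx"])/p["fx"],-(uv[1]-p["cy"])/p["fy"],-1.])
    d=M[:3,:3]@d
    return M[:3,3],d/np.linalg.norm(d)
def atz(n,uv,z,T=None):
    o,d=ray(n,uv,T);return o+d*(z-o[2])/d[2]
def proj(n,X,T=None):
    p=ctrl.camera_params(n)
    M=np.array(p["cam_to_world"]) if T is None else T@np.array(p["mount"])
    c=np.linalg.inv(M)@np.append(X,1)
    return np.array([p["cx"]+p["fx"]*c[0]/-c[2],p["cy"]-p["fy"]*c[1]/-c[2]])
def tri(rs):
    A=0;b=0
    for o,d in rs:
        P=np.eye(3)-np.outer(d,d);A=A+P;b=b+P@o
    X=np.linalg.solve(A,b);return X,[np.linalg.norm((np.eye(3)-np.outer(d,d))@(X-o)) for o,d in rs]
def tcpT():
    from scipy.spatial.transform import Rotation as R
    s=ctrl.get_obs();T=np.eye(4);T[:3,:3]=R.from_euler('xyz',s["orientation"],degrees=True).as_matrix();T[:3,3]=s["tool_pos"];return T
E
cat > m.py <<'E'
from h import *
import cv2
np.set_printoptions(precision=4,suppress=True)
t=lambda u,v:(u/4.4+270-.4,v/4.4+170-.4)
s=lambda u,v:(u/5.5+245-.4,v/5.5+160-.4)
for nm,a,b in [("hubcap",(171,185),(277,118)),("knobtop",(160,95),(190,58)),("beamL",(573,453),(580,88)),("beamF",(573,515),(634,95)),("linkend",(180,427),(511,342)),("hole",(156,404),(487,347))]:
    print(nm,*tri([ray("top",t(*a)),ray("side",s(*b))]))
# rings
C={}
for n in("top","side"):
    im=cv2.imread(f"pics/{n}0.png");h=cv2.cvtColor(im,cv2.COLOR_BGR2HSV)
    m=(((h[...,0]<8)|(h[...,0]>172))&(h[...,1]>150)&(h[...,2]>60)).astype(np.uint8)
    x0,y0,x1,y1=(280,180,335,240) if n=="top" else (270,165,318,205)
    k=np.zeros_like(m);k[y0:y1,x0:x1]=m[y0:y1,x0:x1]
    c=max(cv2.findContours(k,cv2.RETR_EXTERNAL,cv2.CHAIN_APPROX_NONE)[0],key=len)
    e=cv2.fitEllipse(cv2.convexHull(c));C[n]=e[0];print(n,e)
print("wheel",*tri([ray(n,C[n]) for n in C]))
print("tray",[atz("top",t(*c),.03) for c in[(462,193),(672,232),(612,566),(402,524)]])
print("trayside",[atz("side",s(*c),.03) for c in[(385,25),(683,95),(320,135)]])
print("linkbar",[atz("top",t(*c),.044) for c in[(135,427),(180,427),(135,300),(182,300)]])
print("foot",[atz("top",t(*c),.03) for c in[(56,408),(204,430)]])
print("foot side",[atz("side",s(*c),.03) for c in[(472,445),(515,357)]])
print("column top",[atz("top",t(*c),.155) for c in[(150,20),(239,35)]])
E
python3 m.py
```

```text
hubcap [ 0.5752 -0.0796  0.1876] [np.float64(0.0007285367359746652), np.float64(0.0007285367359749252)]
knobtop [ 0.6199 -0.0733  0.2263] [np.float64(0.001036800543737818), np.float64(0.0010368005437380813)]
beamL [ 0.4183 -0.3233  0.0418] [np.float64(0.0001508653088922374), np.float64(0.00015086530889206573)]
beamF [ 0.3826 -0.3215  0.0421] [np.float64(0.001372850113323426), np.float64(0.0013728501133233593)]
linkend [ 0.4402 -0.0881  0.0362] [np.float64(0.0013985859813423953), np.float64(0.0013985859813424885)]
hole [ 0.4538 -0.0737  0.0439] [np.float64(0.0005842378162633118), np.float64(0.0005842378162633344)]
top ((308.06671142578125, 212.20758056640625), (43.325565338134766, 43.95225524902344), 94.7691879272461)
side ((295.0030822753906, 184.467041015625), (22.90457534790039, 34.274166107177734), 88.80105590820312)
wheel [ 0.5749 -0.0792  0.1752] [np.float64(0.0007780365439455699), np.float64(0.0007780365439457111)]
tray [array([ 0.5774, -0.2655,  0.03  ]), array([ 0.5502, -0.392 ,  0.03  ]), array([ 0.3492, -0.3465,  0.03  ]), array([ 0.377 , -0.2212,  0.03  ])]
trayside [array([ 0.552 , -0.3857,  0.03  ]), array([ 0.3522, -0.3425,  0.03  ]), array([ 0.5776, -0.2624,  0.03  ])]
linkbar [array([ 0.4397, -0.0607,  0.044 ]), array([ 0.4391, -0.0878,  0.044 ]), array([ 0.5164, -0.0629,  0.044 ]), array([ 0.5157, -0.0913,  0.044 ])]
foot [array([ 0.4519, -0.0131,  0.03  ]), array([ 0.4364, -0.1031,  0.03  ])]
foot side [array([ 0.4556, -0.0101,  0.03  ]), array([ 0.4384, -0.0826,  0.03  ])]
column top [array([ 0.67  , -0.0723,  0.155 ]), array([ 0.6601, -0.1216,  0.155 ])]
```

```bash
python3 - <<'E'
import cv2,numpy as np
a=cv2.imread("pics/side0.png")[0:300,260:450];b=cv2.imread("pics/top0.png")[90:410,360:560]
a=cv2.resize(a,(380,600),interpolation=cv2.INTER_CUBIC)
b=cv2.resize(b,(375,600),interpolation=cv2.INTER_CUBIC)
cv2.imwrite("pics/c.png",np.hstack([a,b]))
E
cat > m2.py <<'E'
from h import *
np.set_printoptions(precision=4,suppress=True)
for v in (258,282,305):
    o,d=ray("side",(272/5.5+244.6,v/5.5+159.6)); k=(-.0795+.017-o[1])/d[1];print("collar",v,o+k*d)
from scipy.spatial.transform import Rotation as R
print(proj("top",ctrl.get_obs()["tool_pos"]),proj("side",ctrl.get_obs()["tool_pos"]))
E
python3 m2.py
```

```text
collar 258 [ 0.5755 -0.0625  0.103 ]
collar 282 [ 0.5754 -0.0625  0.0851]
collar 305 [ 0.5754 -0.0625  0.0676]
[555.3278 338.0969] [398.4388  92.3673]
```

View pics/c.png

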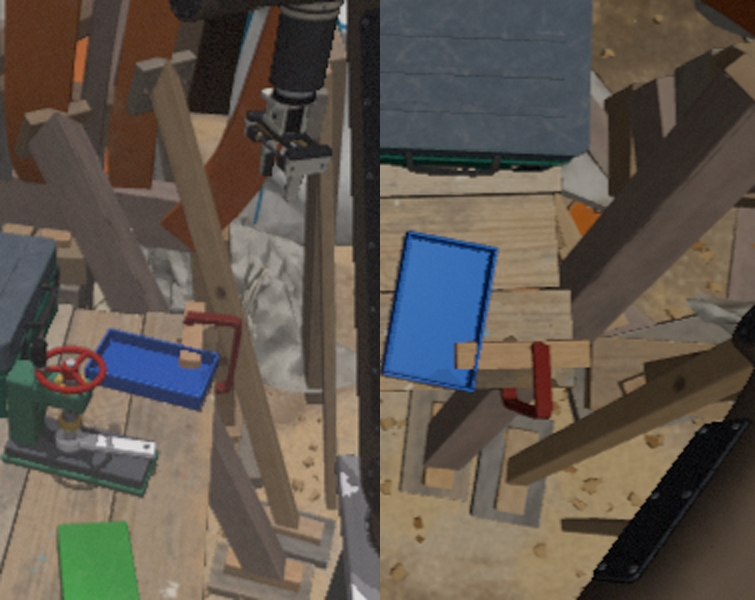

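```bash
cat > m3.py <<'E'
from h import *
np.set_printoptions(precision=3,suppress=True)
t=lambda u,v:((u-380)/1.875+360,v/1.875+90)
s=lambda u,v:(u/2+260,v/2)
for nm,a,b in [("prop1 knot",(680,383),(222,293)),("prop1 base",(510,480),(285,522)),("prop2 top",(740,65),(60,115)),("clamp top corner front",(541,345),(240,320)),("clamp back",(541,345),(187,318)),("clamp low",(545,412),(222,390)),("clampfrontTop",(545,412),(240,320)),("board R",(590,343),(205,305)),("chest corner",(383,150),(35,345))]:
    print(nm,*tri([ray("top",t(*a)),ray("side",s(*b))]))
E
python3 m3.py
```

```text
prop1 knot [ 0.343 -0.685 -0.067] [np.float64(0.0006165291361294681), np.float64(0.000616529136129494)]
prop1 base [ 0.094 -0.596 -0.667] [np.float64(0.013416709834643773), np.float64(0.013416709834643733)]
prop2 top [ 0.699 -0.567  0.353] [np.float64(0.024810463066698207), np.float64(0.024810463066698166)]
clamp top corner front [ 0.363 -0.443  0.036] [np.float64(0.04812003810145355), np.float64(0.048120038101453495)]
clamp back [ 0.411 -0.449  0.025] [np.float64(0.0007679450420263964), np.float64(0.0007679450420264471)]
clamp low [ 0.304 -0.523 -0.199] [np.float64(0.017064378566239942), np.float64(0.01706437856623998)]
clampfrontTop [ 0.316 -0.447  0.034] [np.float64(0.0013774938366623358), np.float64(0.0013774938366622755)]
board R [ 0.395 -0.527  0.005] [np.float64(0.01552599492923366), np.float64(0.015525994929233624)]
chest corner [ 0.672 -0.224  0.1  ] [np.float64(0.013381748641812777), np.float64(0.013381748641812926)]
```

Request:
apply_moves:
  deltas:
    - {"fingers": 45,"delta_pos": [-30,20,-40],"angular": [0,0,4]}
    - {"fingers": 45,"delta_pos": [-70,45,-75],"angular": [0,0,8]}
    - {"fingers": 45,"delta_pos": [-110,72,-75],"angular": [0,0,16]}
    - {"fingers": 45,"delta_pos": [-150,99,-75],"angular": [0,0,24.2]}
    - {"fingers": 45,"delta_pos": [-190,125,-75],"angular": [0,0,24.2]}
    - {"fingers": 45,"delta_pos": [-230,152,-75],"angular": [0,0,24.2]}
    - {"fingers": 45,"delta_pos": [-270,178,-75],"angular": [0,0,24.2]}
    - {"fingers": 45,"delta_pos": [-310,205,-75],"angular": [0,0,24.2]}
    - {"fingers": 45,"delta_pos": [-350,231,-75],"angular": [0,0,24.2]}
    - {"fingers": 45,"delta_pos": [-390,257,-75],"angular": [0,0,24.2]}

```text
clock: 1.1
tool_pos: [0.5275, -0.2196, 0.3015]
orientation: [180.0, -0.0, 180.0]
force: [0.7, -1.5, 0.1]
opening: 0.0448
gripper_force: 0.0
```

Request:
apply_moves:
  deltas:
    - {"fingers": 45,"delta_pos": [-26,42,0],"angular": [0,0,0]}
    - {"fingers": 45,"delta_pos": [-52,84,0],"angular": [0,0,0]}
    - {"fingers": 45,"delta_pos": [-75,120,0],"angular": [0,0,0]}
    - {"fingers": 45,"delta_pos": [-92,146,0],"angular": [0,0,0]}
    - {"fingers": 45,"delta_pos": [-92,146,0],"angular": [0,0,0]}

```text
clock: 1.6
tool_pos: [0.6205, -0.0724, 0.3001]
orientation: [180.0, -0.1, -179.8]
force: [-0.1, -0.1, -1.3]
opening: 0.0449
gripper_force: 0.0
```

```bash
python3 - <<'E'
from h import *
import cv2
T=tcpT();print(np.round(T,4).tolist())
im=np.ascontiguousarray(ctrl.snapshot("wrist")[:,:,::-1])
np.save("T1.npy",T);cv2.imwrite("pics/w1.png",im)
for n,X in [("hub",(.5752,-.0796,.188)),("knobtop",(.6199,-.0733,.227))]: print(n,proj("wrist",X,T))
E
```

```text
[[-1.0, -0.0027, -0.0017, 0.6205], [-0.0027, 1.0, 0.0002, -0.0724], [0.0017, 0.0002, -1.0, 0.3001], [0.0, 0.0, 0.0, 1.0]]
hub [273.02679939 155.24473947]
knobtop [280.56945248 222.22213934]
```

View pics/w1.png

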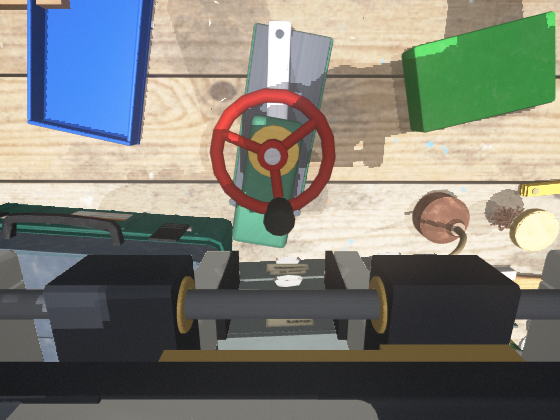

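Request:
apply_moves:
  deltas:
    - {"fingers": 45,"delta_pos": [0.7,-1.3,35],"angular": [0,0,0]}
    - {"fingers": 45,"delta_pos": [0.7,-1.3,70],"angular": [0,0,0]}
    - {"fingers": 45,"delta_pos": [0.7,-1.3,95],"angular": [0,0,0]}
    - {"fingers": 45,"delta_pos": [0.7,-1.3,109],"angular": [0,0,0]}
    - {"fingers": 45,"delta_pos": [0.7,-1.3,109],"angular": [0,0,0]}
    - {"fingers": 15,"delta_pos": [0.7,-1.3,109],"angular": [0,0,0]}
    - {"fingers": 15,"delta_pos": [0.7,-1.3,109],"angular": [0,0,0]}
    - {"fingers": 15,"delta_pos": [0.7,-1.3,109],"angular": [0,0,0]}
    - {"fingers": 15,"delta_pos": [0.7,-1.3,109],"angular": [0,0,0]}
    - {"fingers": 15,"delta_pos": [0.7,-1.3,109],"angular": [0,0,0]}

```text
clock: 2.65
tool_pos: [0.6192, -0.0767, 0.1939]
orientation: [180.0, 0.1, 180.0]
force: [-0.2, 1.9, 4.2]
opening: 0.022
gripper_force: 30.0
```

```bash
cat > arc.py <<'E'
import sys,numpy as np
# args: start theta, step, n, cx cy offsets of commanded start(x,y,z mm), z at theta0
def arc(p0,th0,z0,ths,C=(575.2,-79.6)):
    for t in ths:
        a=np.radians(t);X=C[0]+45*np.cos(a);Y=C[1]+45*np.sin(a);Z=z0+30*(t-th0)/360
        print(t,[round(-(X-p0[0]),1),round(Y-p0[1],1),round(-(Z-p0[2]),1)])
    return (X,Y,Z)
if __name__=="__main__":
    p=(619.8,-73.7,191.1)
    for k in range(4):
        p=arc(p,4,192.5,range(12+80*k,12+80*(k+1),8) if k<3 else range(252,300,4));print()
E
python3 arc.py
```

```text
12 [np.float64(0.6), np.float64(3.5), -2.1]
20 [np.float64(2.3), np.float64(9.5), -2.7]
28 [np.float64(4.9), np.float64(15.2), -3.4]
36 [np.float64(8.2), np.float64(20.6), -4.1]
44 [np.float64(12.2), np.float64(25.4), -4.7]
52 [np.float64(16.9), np.float64(29.6), -5.4]
60 [np.float64(22.1), np.float64(33.1), -6.1]
68 [np.float64(27.7), np.float64(35.8), -6.7]
76 [np.float64(33.7), np.float64(37.8), -7.4]
84 [np.float64(39.9), np.float64(38.9), -8.1]

92 [np.float64(6.3), np.float64(0.2), -0.7]
100 [np.float64(12.5), np.float64(-0.4), -1.3]
108 [np.float64(18.6), np.float64(-2.0), -2.0]
116 [np.float64(24.4), np.float64(-4.3), -2.7]
124 [np.float64(29.9), np.float64(-7.4), -3.3]
132 [np.float64(34.8), np.float64(-11.3), -4.0]
140 [np.float64(39.2), np.float64(-15.8), -4.7]
148 [np.float64(42.9), np.float64(-20.9), -5.3]
156 [np.float64(45.8), np.float64(-26.5), -6.0]
164 [np.float64(48.0), np.float64(-32.3), -6.7]

172 [np.float64(1.3), np.float64(-6.1), -0.7]
180 [np.float64(1.7), np.float64(-12.4), -1.3]
188 [np.float64(1.3), np.float64(-18.7), -2.0]
196 [np.float64(-0.0), np.float6
[... 181 characters left out ...]
), np.float64(-45.8), -5.3]
236 [np.float64(-18.1), np.float64(-49.7), -6.0]
244 [np.float64(-23.5), np.float64(-52.8), -6.7]

252 [np.float64(-5.8), np.float64(-2.4), -0.7]
256 [np.float64(-8.8), np.float64(-3.2), -1.0]
260 [np.float64(-11.9), np.float64(-3.9), -1.3]
264 [np.float64(-15.0), np.float64(-4.3), -1.7]
268 [np.float64(-18.2), np.float64(-4.5), -2.0]
272 [np.float64(-21.3), np.float64(-4.5), -2.3]
276 [np.float64(-24.4), np.float64(-4.3), -2.7]
280 [np.float64(-27.5), np.float64(-3.9), -3.0]
284 [np.float64(-30.6), np.float64(-3.2), -3.3]
288 [np.float64(-33.6), np.float64(-2.4), -3.7]
292 [np.float64(-36.6), np.float64(-1.3), -4.0]
296 [np.float64(-39.5), np.float64(-0.0), -4.3]
```

Request:
apply_moves:
  deltas:
    - {"fingers": 15,"delta_pos": [0.6,3.5,-2.1],"angular": [0,0,0]}
    - {"fingers": 15,"delta_pos": [2.3,9.5,-2.7],"angular": [0,0,0]}
    - {"fingers": 15,"delta_pos": [4.9,15.2,-3.4],"angular": [0,0,0]}
    - {"fingers": 15,"delta_pos": [8.2,20.6,-4.1],"angular": [0,0,0]}
    - {"fingers": 15,"delta_pos": [12.2,25.4,-4.7],"angular": [0,0,0]}
    - {"fingers": 15,"delta_pos": [16.9,29.6,-5.4],"angular": [0,0,0]}
    - {"fingers": 15,"delta_pos": [22.1,33.1,-6.1],"angular": [0,0,0]}
    - {"fingers": 15,"delta_pos": [27.7,35.8,-6.7],"angular": [0,0,0]}
    - {"fingers": 15,"delta_pos": [33.7,37.8,-7.4],"angular": [0,0,0]}
    - {"fingers": 15,"delta_pos": [39.9,38.9,-8.1],"angular": [0,0,0]}

```text
clock: 3.65
tool_pos: [0.5801, -0.036, 0.2005]
orientation: [179.9, 0.2, -180.0]
force: [4.9, 7.9, -3.7]
opening: 0.0223
gripper_force: 30.0
```

```bash
python3 -c "
from plant import ctrl
s=ctrl.get_obs();print(s['tool_pos'],s['force'],s['moment'],s['opening'],s['orientation'])"
```

```text
[ 0.58009273 -0.03599633  0.20054145] [ 4.88943736  7.86644055 -3.68624081] [ 2.73338678 -2.15688242  0.01708644] 0.022271314457935523 [ 179.85093891    0.20397334 -179.99695947]
```

Request:
apply_moves:
  deltas:
    - {"fingers": 15,"delta_pos": [6.3,0.7,-0.7],"angular": [0,0,0]}
    - {"fingers": 15,"delta_pos": [12.5,0.6,-1.3],"angular": [0,0,0]}
    - {"fingers": 15,"delta_pos": [18.6,-1.0,-2.0],"angular": [0,0,0]}
    - {"fingers": 15,"delta_pos": [24.4,-3.3,-2.7],"angular": [0,0,0]}
    - {"fingers": 15,"delta_pos": [29.9,-6.4,-3.3],"angular": [0,0,0]}
    - {"fingers": 15,"delta_pos": [34.8,-10.3,-4.0],"angular": [0,0,0]}
    - {"fingers": 15,"delta_pos": [39.2,-14.8,-4.7],"angular": [0,0,0]}
    - {"fingers": 15,"delta_pos": [42.9,-19.9,-5.3],"angular": [0,0,0]}
    - {"fingers": 15,"delta_pos": [45.8,-25.5,-6.0],"angular": [0,0,0]}
    - {"fingers": 15,"delta_pos": [48.0,-31.3,-6.7],"angular": [0,0,0]}

```text
clock: 4.65
tool_pos: [0.5307, -0.0686, 0.2073]
orientation: [179.9, 0.1, 180.0]
force: [3.4, 4.6, -1.6]
opening: 0.022
gripper_force: 30.0
```

Request:
apply_moves:
  deltas:
    - {"fingers": 15,"delta_pos": [1.3,-6.1,-0.7],"angular": [0,0,0]}
    - {"fingers": 15,"delta_pos": [1.7,-12.4,-1.3],"angular": [0,0,0]}
    - {"fingers": 15,"delta_pos": [1.3,-18.7,-2.0],"angular": [0,0,0]}
    - {"fingers": 15,"delta_pos": [0,-24.8,-2.7],"angular": [0,0,0]}
    - {"fingers": 15,"delta_pos": [-2.1,-30.7,-3.3],"angular": [0,0,0]}
    - {"fingers": 15,"delta_pos": [-5.1,-36.3,-4.0],"angular": [0,0,0]}
    - {"fingers": 15,"delta_pos": [-8.8,-41.3,-4.7],"angular": [0,0,0]}
    - {"fingers": 15,"delta_pos": [-13.1,-45.8,-5.3],"angular": [0,0,0]}
    - {"fingers": 15,"delta_pos": [-18.1,-49.7,-6.0],"angular": [0,0,0]}
    - {"fingers": 15,"delta_pos": [-23.5,-52.8,-6.7],"angular": [0,0,0]}

```text
clock: 5.65
tool_pos: [0.5538, -0.1207, 0.2138]
orientation: [179.9, -0.0, 180.0]
force: [-1.9, 10.0, 2.2]
opening: 0.0221
gripper_force: 30.0
```

```bash
python3 - <<'E'
from h import *
import cv2
im=np.ascontiguousarray(ctrl.snapshot("side")[:,:,::-1])
cv2.imwrite("pics/s2.png",cv2.resize(im[160:250,245:355],None,fx=5.5,fy=5.5,interpolation=cv2.INTER_CUBIC))
E
```

```text
(no output)
```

View pics/s2.png

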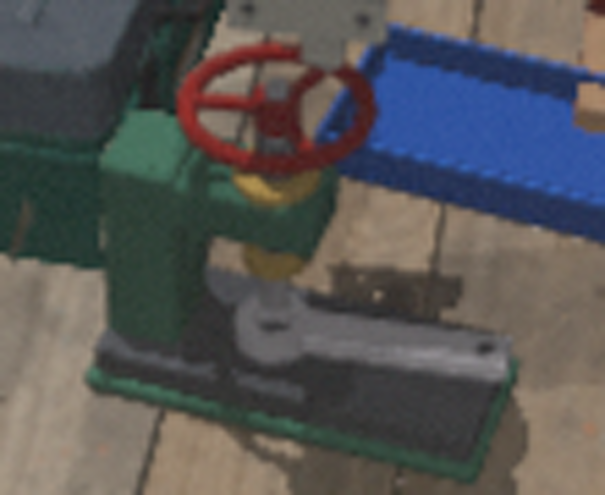

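```bash
python3 -c "
from arc import *
p=arc((555.4,-118.9,212.6),4,192.5,range(252,328,8),(575.4,-77.8));print(p)
p=arc(p,4,192.5,range(328,384,4),(575.4,-77.8))"|sed 's/np.float64//g'
```

```text
252 [(-6.1), (-1.7), -0.6]
260 [(-12.2), (-3.2), -1.2]
268 [(-18.4), (-3.9), -1.9]
276 [(-24.7), (-3.7), -2.6]
284 [(-30.9), (-2.6), -3.2]
292 [(-36.9), (-0.6), -3.9]
300 [(-42.5), (2.1), -4.6]
308 [(-47.7), (5.6), -5.2]
316 [(-52.4), (9.8), -5.9]
324 [(-56.4), (14.6), -6.6]
((611.8057647468726), (-104.2503363531613), 219.16666666666666)
328 [(-1.8), (2.6), -0.3]
332 [(-3.3), (5.3), -0.7]
336 [(-4.7), (8.1), -1.0]
340 [(-5.9), (11.1), -1.3]
344 [(-6.9), (14.0), -1.7]
348 [(-7.6), (17.1), -2.0]
352 [(-8.2), (20.2), -2.3]
356 [(-8.5), (23.3), -2.7]
360 [(-8.6), (26.5), -3.0]
364 [(-8.5), (29.6), -3.3]
368 [(-8.2), (32.7), -3.7]
372 [(-7.6), (35.8), -4.0]
376 [(-6.9), (38.9), -4.3]
380 [(-5.9), (41.8), -4.7]
```

Request:
apply_moves:
  deltas:
    - {"fingers": 15,"delta_pos": [-6.1,-1.2,-0.6],"angular": [0,0,0]}
    - {"fingers": 15,"delta_pos": [-12.2,-3.2,-1.2],"angular": [0,0,0]}
    - {"fingers": 15,"delta_pos": [-18.4,-3.9,-1.9],"angular": [0,0,0]}
    - {"fingers": 15,"delta_pos": [-24.7,-3.7,-2.6],"angular": [0,0,0]}
    - {"fingers": 15,"delta_pos": [-30.9,-2.6,-3.2],"angular": [0,0,0]}
    - {"fingers": 15,"delta_pos": [-36.9,-0.6,-3.9],"angular": [0,0,0]}
    - {"fingers": 15,"delta_pos": [-42.5,2.1,-4.6],"angular": [0,0,0]}
    - {"fingers": 15,"delta_pos": [-47.7,5.6,-5.2],"angular": [0,0,0]}
    - {"fingers": 15,"delta_pos": [-52.4,9.8,-5.9],"angular": [0,0,0]}
    - {"fingers": 15,"delta_pos": [-56.4,14.6,-6.6],"angular": [0,0,0]}

```text
clock: 6.7
tool_pos: [0.6089, -0.1088, 0.2203]
orientation: [-179.9, -0.2, 179.9]
force: [-2.2, -5.5, -0.6]
opening: 0.0218
gripper_force: 30.0
```

Request:
apply_moves:
  deltas:
    - {"fingers": 15,"delta_pos": [-1.8,2.6,-0.3],"angular": [0,0,0]}
    - {"fingers": 15,"delta_pos": [-3.3,5.3,-0.7],"angular": [0,0,0]}
    - {"fingers": 15,"delta_pos": [-4.7,8.1,-1.0],"angular": [0,0,0]}
    - {"fingers": 15,"delta_pos": [-5.9,11.1,-1.3],"angular": [0,0,0]}
    - {"fingers": 15,"delta_pos": [-6.9,14.0,-1.7],"angular": [0,0,0]}
    - {"fingers": 15,"delta_pos": [-7.6,17.1,-2.0],"angular": [0,0,0]}

```text
clock: 7.3
tool_pos: [0.6177, -0.0915, 0.2224]
orientation: [-179.9, -0.0, 179.9]
force: [0.5, -5.8, -1.2]
opening: 0.022
gripper_force: 30.0
```

Request:
apply_moves:
  deltas:
    - {"fingers": 15,"delta_pos": [-0.1,1.0,-0.1],"angular": [0,0,0]}
    - {"fingers": 15,"delta_pos": [-0.1,1.0,-0.1],"angular": [0,0,0]}
    - {"fingers": 15,"delta_pos": [-0.1,1.0,-0.1],"angular": [0,0,0]}

```text
clock: 7.6
tool_pos: [0.618, -0.0901, 0.2226]
orientation: [-180.0, -0.0, 180.0]
force: [2.1, -5.4, -1.2]
opening: 0.0218
gripper_force: 30.0
```

```bash
python3 -c "
from arc import *
C=(575.4,-77.8)
p=(619.5,-86.2,221.3)
for k in range(12):
  q=arc(p,4,192.5,[349+6*k+i*2 for i in (1,2,3,4,5,6)],C);p=arc(p,4,192.5,[349+6*(k+1)],C);print()"|sed 's/np.float64//g'|awk 'NF&&!/^\(/'|head -48;
```

```text
351 [(-0.3), (1.4), -0.1]
353 [(-0.6), (2.9), -0.3]
355 [(-0.7), (4.5), -0.4]
357 [(-0.8), (6.0), -0.6]
359 [(-0.9), (7.6), -0.8]
361 [(-0.9), (9.2), -0.9]
355 [(-0.7), (4.5), -0.4]
357 [(-0.1), (1.6), -0.2]
359 [(-0.2), (3.1), -0.3]
361 [(-0.2), (4.7), -0.5]
363 [(-0.1), (6.3), -0.7]
365 [(-0.0), (7.8), -0.8]
367 [(0.2), (9.4), -1.0]
361 [(-0.2), (4.7), -0.5]
363 [(0.1), (1.6), -0.2]
365 [(0.2), (3.1), -0.3]
367 [(0.3), (4.7), -0.5]
369 [(0.5), (6.3), -0.7]
371 [(0.8), (7.8), -0.8]
373 [(1.1), (9.3), -1.0]
367 [(0.3), (4.7), -0.5]
369 [(0.2), (1.6), -0.2]
371 [(0.5), (3.1), -0.3]
373 [(0.8), (4.6), -0.5]
375 [(1.2), (6.2), -0.7]
377 [(1.6), (7.7), -0.8]
379 [(2.1), (9.2), -1.0]
373 [(0.8), (4.6), -0.5]
375 [(0.4), (1.5), -0.2]
377 [(0.8), (3.0), -0.3]
379 [(1.3), (4.5), -0.5]
381 [(1.8), (6.0), -0.7]
383 [(2.4), (7.5), -0.8]
385 [(3.1), (8.9), -1.0]
379 [(1.3), (4.5), -0.5]
381 [(0.5), (1.5), -0.2]
383 [(1.1), (2.9), -0.3]
385 [(1.8), (4.4), -0.5]
387 [(2.5), (5.8), -0.7]
389 [(3.2), (7.2), -0.8]
391 [(4.0), (8.5), -1.0]
385 [(1.8), (4.4), -0.5]
387 [(0.7), (1.4), -0.2]
389 [(1.4), (2.8), -0.3]
391 [(2.2), (4.2), -0.5]
393 [(3.0), (5.5), -0.7]
395 [(3.9), (6.8), -0.8]
397 [(4.8), (8.1), -1.0]
```

Request:
apply_moves:
  deltas:
    - {"fingers": 15,"delta_pos": [-0.3,1.4,-0.1],"angular": [0,0,0]}
    - {"fingers": 15,"delta_pos": [-0.6,2.9,-0.3],"angular": [0,0,0]}
    - {"fingers": 15,"delta_pos": [-0.7,4.5,-0.4],"angular": [0,0,0]}
    - {"fingers": 15,"delta_pos": [-0.8,6.0,-0.6],"angular": [0,0,0]}
    - {"fingers": 15,"delta_pos": [-0.9,7.6,-0.8],"angular": [0,0,0]}
    - {"fingers": 15,"delta_pos": [-0.9,9.2,-0.9],"angular": [0,0,0]}

```text
clock: 8.2
tool_pos: [0.6191, -0.0809, 0.2235]
orientation: [-180.0, 0.0, 180.0]
force: [2.8, -5.7, -1.8]
opening: 0.0221
gripper_force: 30.0
```

Request:
apply_moves:
  deltas:
    - {"fingers": 15,"delta_pos": [0.1,1.6,-0.2],"angular": [0,0,0]}
    - {"fingers": 15,"delta_pos": [0.2,3.1,-0.3],"angular": [0,0,0]}

```text
clock: 8.4
tool_pos: [0.619, -0.0777, 0.2239]
orientation: [-180.0, 0.0, 180.0]
force: [2.8, -3.8, -0.9]
opening: 0.0224
gripper_force: 30.0
```

Request:
apply_moves:
  deltas:
    - {"fingers": 15,"delta_pos": [0.2,1.6,-0.2],"angular": [0,0,0]}
    - {"fingers": 15,"delta_pos": [0.4,3.1,-0.3],"angular": [0,0,0]}
    - {"fingers": 15,"delta_pos": [0.7,4.7,-0.5],"angular": [0,0,0]}
    - {"fingers": 15,"delta_pos": [1.0,6.2,-0.7],"angular": [0,0,0]}
    - {"fingers": 15,"delta_pos": [1.4,7.7,-0.8],"angular": [0,0,0]}

```text
clock: 8.9
tool_pos: [0.6179, -0.0698, 0.2248]
orientation: [-180.0, 0.1, 180.0]
force: [3.2, -4.0, -2.6]
opening: 0.0224
gripper_force: 30.0
```

```bash
python3 -c "
from arc import *
C=(575.4,-77.8)
import numpy as np
for s in range(375,500,10):
  a=np.radians(s);arc((C[0]+45*np.cos(a),C[1]+45*np.sin(a),192.5+30*(s-4)/360),4,192.5,[s+2,s+4,s+6,s+8,s+10],C)"|sed 's/np.float64//g'
```

```text
377 [(0.4), (1.5), -0.2]
379 [(0.9), (3.0), -0.3]
381 [(1.5), (4.5), -0.5]
383 [(2.0), (5.9), -0.7]
385 [(2.7), (7.4), -0.8]
387 [(0.7), (1.4), -0.2]
389 [(1.4), (2.8), -0.3]
391 [(2.2), (4.2), -0.5]
393 [(3.0), (5.5), -0.7]
395 [(3.9), (6.8), -0.8]
397 [(0.9), (1.3), -0.2]
399 [(1.9), (2.5), -0.3]
401 [(2.9), (3.7), -0.5]
403 [(4.0), (4.9), -0.7]
405 [(5.0), (6.0), -0.8]
407 [(1.1), (1.1), -0.2]
409 [(2.3), (2.1), -0.3]
411 [(3.5), (3.2), -0.5]
413 [(4.7), (4.1), -0.7]
415 [(6.0), (5.0), -0.8]
417 [(1.3), (0.9), -0.2]
419 [(2.6), (1.7), -0.3]
421 [(4.0), (2.5), -0.5]
423 [(5.4), (3.2), -0.7]
425 [(6.8), (3.9), -0.8]
427 [(1.4), (0.6), -0.2]
429 [(2.9), (1.2), -0.3]
431 [(4.4), (1.8), -0.5]
433 [(5.9), (2.2), -0.7]
435 [(7.4), (2.7), -0.8]
437 [(1.5), (0.4), -0.2]
439 [(3.1), (0.7), -0.3]
441 [(4.6), (1.0), -0.5]
443 [(6.2), (1.2), -0.7]
445 [(7.7), (1.4), -0.8]
447 [(1.6), (0.1), -0.2]
449 [(3.1), (0.2), -0.3]
451 [(4.7), (0.2), -0.5]
453 [(6.3), (0.1), -0.7]
455 [(7.8), (0.0), -0.8]
457 [(1.6), (-0.2), -0.2]
459 [(3.1), (-0.4), -0.3]
461 [(4.7), (-0.7), -0.5]
463 [(6.2), (-1.0), -0.7]
465 [(7.7), (-1.4), -0.8]
467 [(1.5), (-0.4), -0.2]
469 [(3.0), (-0.9), -0.3]
471 [(4.5), (-1.5), -0.5]
473 [(5.9), (-2.0), -0.7]
475 [(7.4), (-2.7), -0.8]
477 [(1.4), (-0.7), -0.2]
479 [(2.8), (-1.4), -0.3]
481 [(4.2), (-2.2), -0.5]
483 [(5.5), (-3.0), -0.7]
485 [(6.8), (-3.9), -0.8]
487 [(1.3), (-0.9), -0.2]
489 [(2.5), (-1.9), -0.3]
491 [(3.7), (-2.9), -0.5]
493 [(4.9), (-4.0), -0.7]
495 [(6.0), (-5.0), -0.8]
497 [(1.1), (-1.1), -0.2]
499 [(2.1), (-2.3), -0.3]
501 [(3.2), (-3.5), -0.5]
503 [(4.1), (-4.7), -0.7]
505 [(5.0), (-6.0), -0.8]
```

Request:
apply_moves:
  deltas:
    - {"fingers": 15,"delta_pos": [0.4,1.5,-0.2],"angular": [0,0,0]}
    - {"fingers": 15,"delta_pos": [0.9,3.0,-0.3],"angular": [0,0,0]}
    - {"fingers": 15,"delta_pos": [1.5,4.5,-0.5],"angular": [0,0,0]}
    - {"fingers": 15,"delta_pos": [2.0,5.9,-0.7],"angular": [0,0,0]}
    - {"fingers": 15,"delta_pos": [2.7,7.4,-0.8],"angular": [0,0,0]}

```text
clock: 9.4
tool_pos: [0.6158, -0.0634, 0.2254]
orientation: [-179.9, 0.1, 180.0]
force: [8.8, -12.1, -8.2]
opening: 0.022
gripper_force: 30.0
```

Request:
apply_moves:
  deltas:
    - {"fingers": 15,"delta_pos": [0,0,0],"angular": [0,0,0]}
    - {"fingers": 15,"delta_pos": [0,0,0],"angular": [0,0,0]}
    - {"fingers": 15,"delta_pos": [0,0,0],"angular": [0,0,0]}

```text
clock: 9.7
tool_pos: [0.6158, -0.0634, 0.2254]
orientation: [-179.9, 0.1, 179.9]
force: [7.6, -9.4, -5.0]
opening: 0.0223
gripper_force: 30.0
```

```bash
python3 -c "
from arc import *
C=(575.4,-77.8)
P=lambda s:(C[0]+45*np.cos(np.radians(s)),C[1]+45*np.sin(np.radians(s)),192.5+30*(s-4)/360)
arc(P(385),4,192.5,range(377,300,-8),C);arc(P(305),4,192.5,[300,295,290,287,285],C)"|sed 's/np.float64//g'
```

```text
377 [(-2.2), (-5.9), 0.7]
369 [(-3.7), (-12.0), 1.3]
361 [(-4.2), (-18.2), 2.0]
353 [(-3.9), (-24.5), 2.7]
345 [(-2.7), (-30.7), 3.3]
337 [(-0.6), (-36.6), 4.0]
329 [(2.2), (-42.2), 4.7]
321 [(5.8), (-47.3), 5.3]
313 [(10.1), (-51.9), 6.0]
305 [(15.0), (-55.9), 6.7]
300 [(3.3), (-2.1), 0.4]
295 [(6.8), (-3.9), 0.8]
290 [(10.4), (-5.4), 1.2]
287 [(12.7), (-6.2), 1.5]
285 [(14.2), (-6.6), 1.7]
```

Request:
apply_moves:
  deltas:
    - {"fingers": 15,"delta_pos": [-2.2,-5.9,0.7],"angular": [0,0,0]}
    - {"fingers": 15,"delta_pos": [-3.7,-12.0,1.3],"angular": [0,0,0]}
    - {"fingers": 15,"delta_pos": [-4.2,-18.2,2.0],"angular": [0,0,0]}
    - {"fingers": 15,"delta_pos": [-3.9,-24.5,2.7],"angular": [0,0,0]}
    - {"fingers": 15,"delta_pos": [-2.7,-30.7,3.3],"angular": [0,0,0]}
    - {"fingers": 15,"delta_pos": [-0.6,-36.6,4.0],"angular": [0,0,0]}
    - {"fingers": 15,"delta_pos": [2.2,-42.2,4.7],"angular": [0,0,0]}
    - {"fingers": 15,"delta_pos": [5.8,-47.3,5.3],"angular": [0,0,0]}
    - {"fingers": 15,"delta_pos": [10.1,-51.9,6.0],"angular": [0,0,0]}
    - {"fingers": 15,"delta_pos": [15.0,-55.9,6.7],"angular": [0,0,0]}

```text
clock: 10.7
tool_pos: [0.599, -0.1182, 0.2188]
orientation: [180.0, -0.0, 180.0]
force: [-0.7, 6.2, 1.9]
opening: 0.022
gripper_force: 30.0
```

Request:
apply_moves:
  deltas:
    - {"fingers": 15,"delta_pos": [3.3,-2.1,0.4],"angular": [0,0,0]}
    - {"fingers": 15,"delta_pos": [6.8,-3.9,0.8],"angular": [0,0,0]}
    - {"fingers": 15,"delta_pos": [10.4,-5.4,1.2],"angular": [0,0,0]}
    - {"fingers": 15,"delta_pos": [10.4,-5.4,1.2],"angular": [0,0,0]}
    - {"fingers": 15,"delta_pos": [10.4,-5.4,1.2],"angular": [0,0,0]}

```text
clock: 11.2
tool_pos: [0.5883, -0.1233, 0.2175]
orientation: [180.0, -0.0, 180.0]
force: [-1.0, 5.8, 1.9]
opening: 0.0221
gripper_force: 30.0
```

Request:
apply_moves:
  deltas:
    - {"fingers": 34,"delta_pos": [0,0,0],"angular": [0,0,0]}
    - {"fingers": 34,"delta_pos": [0,-1,0],"angular": [0,0,0]}
    - {"fingers": 34,"delta_pos": [0,-1,0],"angular": [0,0,0]}
    - {"fingers": 34,"delta_pos": [0,-1,-20],"angular": [0,0,0]}
    - {"fingers": 34,"delta_pos": [0,-1,-50],"angular": [0,0,0]}
    - {"fingers": 34,"delta_pos": [15,2,-70],"angular": [0,0,0]}
    - {"fingers": 60,"delta_pos": [50,16,-70],"angular": [0,0,2]}
    - {"fingers": 60,"delta_pos": [90,30,-70],"angular": [0,0,2]}
    - {"fingers": 60,"delta_pos": [115,40,-70],"angular": [0,0,2]}
    - {"fingers": 60,"delta_pos": [132.8,45.6,-70],"angular": [0,0,2]}

```text
clock: 12.2
tool_pos: [0.4545, -0.0778, 0.2879]
orientation: [-180.0, 0.0, 178.0]
force: [0.0, -0.2, 0.3]
opening: 0.0579
gripper_force: 0.0
```

```bash
python3 - <<'E'
from h import *
import cv2
o=ctrl.get_obs();print(o["force"],o["tool_pos"],o["joint_pos"])
T=tcpT();im=np.ascontiguousarray(ctrl.snapshot("wrist")[:,:,::-1]);np.save("T2.npy",T)
cv2.imwrite("pics/w2.png",im)
print("expect link end/hole",proj("wrist",(.4395,-.0743,.044),T),proj("wrist",(.458,-.0745,.044),T))
s=np.ascontiguousarray(ctrl.snapshot("side")[:,:,::-1]);cv2.imwrite("pics/s3full.png",s)
a=cv2.resize(s[160:250,245:355],(480,393),interpolation=cv2.INTER_CUBIC)
b=np.zeros((393,300,3),np.uint8);w=cv2.resize(im,(300,225));b[:225]=w
cv2.imwrite("pics/mix.png",np.vstack([np.hstack([a[:,:480],b])]))
E
```

```text
[ 0.01648373 -0.19365407  0.26207541] [ 0.45449569 -0.07783662  0.2879194 ] [ 1.48755461e+01 -2.35437338e+00 -1.91531592e+01  1.68268491e-02
 -7.31765634e+01 -1.06911942e+02]
expect link end/hole [284.02505451 167.05772899] [284.36501083 181.88460916]
```

View pics/mix.png

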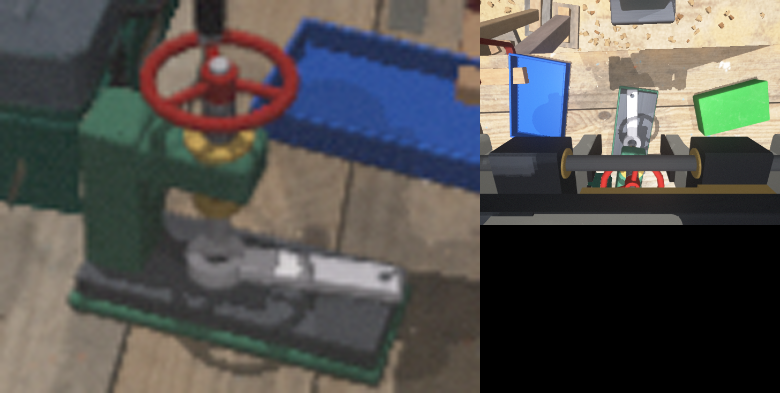

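Request:
apply_moves:
  deltas:
    - {"fingers": 60,"delta_pos": [0,0,45],"angular": [0,0,0]}
    - {"fingers": 60,"delta_pos": [0,0,90],"angular": [0,0,0]}
    - {"fingers": 60,"delta_pos": [0,0,135],"angular": [0,0,0]}
    - {"fingers": 60,"delta_pos": [0,0,180],"angular": [0,0,0]}
    - {"fingers": 60,"delta_pos": [0,0,215],"angular": [0,0,0]}
    - {"fingers": 60,"delta_pos": [0,0,230],"angular": [0,0,0]}
    - {"fingers": 60,"delta_pos": [0,0,240],"angular": [0,0,0]}
    - {"fingers": 60,"delta_pos": [0,0,247],"angular": [0,0,0]}
    - {"fingers": 60,"delta_pos": [0,0,251],"angular": [0,0,0]}
    - {"fingers": 60,"delta_pos": [0,0,251],"angular": [0,0,0]}

```text
clock: 13.3
tool_pos: [0.4568, -0.0778, 0.0368]
orientation: [180.0, 0.0, 178.0]
force: [0.1, -0.0, -0.3]
opening: 0.0599
gripper_force: 0.0
```

Request:
apply_moves:
  deltas:
    - {"fingers": 60,"delta_pos": [-1.2,3.3,2.3],"angular": [0,0,0]}
    - {"fingers": 60,"delta_pos": [-1.2,3.3,2.3],"angular": [0,0,0]}
    - {"fingers": 10,"delta_pos": [-1.2,3.3,2.3],"angular": [0,0,0]}
    - {"fingers": 10,"delta_pos": [-1.2,3.3,2.3],"angular": [0,0,0]}
    - {"fingers": 10,"delta_pos": [-1.2,3.3,2.3],"angular": [0,0,0]}
    - {"fingers": 10,"delta_pos": [-1.2,3.3,2.3],"angular": [0,0,0]}
    - {"fingers": 10,"delta_pos": [-1.2,3.3,2.3],"angular": [0,0,0]}

```text
clock: 14.0
tool_pos: [0.4577, -0.0745, 0.0344]
orientation: [-180.0, -0.0, 178.0]
force: [-0.2, -0.0, 1.2]
opening: 0.0254
gripper_force: 26.5
```

Request:
apply_moves:
  deltas:
    - {"fingers": 10,"delta_pos": [4,0,0],"angular": [0,0,0]}
    - {"fingers": 10,"delta_pos": [10,0,0],"angular": [0,0,0]}
    - {"fingers": 10,"delta_pos": [18,0,0],"angular": [0,0,0]}
    - {"fingers": 10,"delta_pos": [26,0,0],"angular": [0,0,0]}
    - {"fingers": 10,"delta_pos": [34,0,0],"angular": [0,0,0]}
    - {"fingers": 10,"delta_pos": [42,0,0],"angular": [0,0,0]}
    - {"fingers": 10,"delta_pos": [48,0,0],"angular": [0,0,0]}
    - {"fingers": 10,"delta_pos": [48,0,0],"angular": [0,0,0]}

```text
clock: 14.8
tool_pos: [0.4082, -0.0729, 0.0343]
orientation: [-180.0, -0.1, 178.0]
force: [-2.8, -0.0, 2.1]
opening: 0.0255
gripper_force: 30.0
```

Request:
apply_moves:
  deltas:
    - {"fingers": 60,"delta_pos": [0,0,0],"angular": [0,0,0]}
    - {"fingers": 60,"delta_pos": [0,0,0],"angular": [0,0,0]}
    - {"fingers": 60,"delta_pos": [0,0,0],"angular": [0,0,0]}
    - {"fingers": 60,"delta_pos": [-30,0,0],"angular": [0,0,0]}
    - {"fingers": 60,"delta_pos": [-59,0,0],"angular": [0,0,0]}
    - {"fingers": 60,"delta_pos": [-59,0,1],"angular": [0,0,0]}
    - {"fingers": 10,"delta_pos": [-59,0,1],"angular": [0,0,0]}
    - {"fingers": 10,"delta_pos": [-59,0,1],"angular": [0,0,0]}
    - {"fingers": 10,"delta_pos": [-59,0,1],"angular": [0,0,0]}
    - {"fingers": 10,"delta_pos": [-59,0,1],"angular": [0,0,0]}

```text
clock: 15.8
tool_pos: [0.4683, -0.0749, 0.0335]
orientation: [180.0, 0.0, 178.0]
force: [0.9, -1.1, -0.2]
opening: 0.0334
gripper_force: 0.0
```

```bash
python3 - <<'E'
from h import *
import cv2
o=ctrl.get_obs();print(o["force"],o["tool_pos"],o["opening"],o["gripper_force"])
a=ctrl.snapshot("side")[155:255,240:390,::-1]
b=ctrl.snapshot("top")[170:310,270:430,::-1]
f=lambda i,w,h:cv2.resize(np.ascontiguousarray(i),(w,h),interpolation=cv2.INTER_CUBIC)
cv2.imwrite("pics/r1.png",np.hstack([f(a,450,300),f(b,343,300)]))
E
```

```text
[ 0.87220888 -1.05380032 -0.22149826] [ 0.46825273 -0.07489609  0.03350089] 0.03339859907322999 0.0
```

View pics/r1.png

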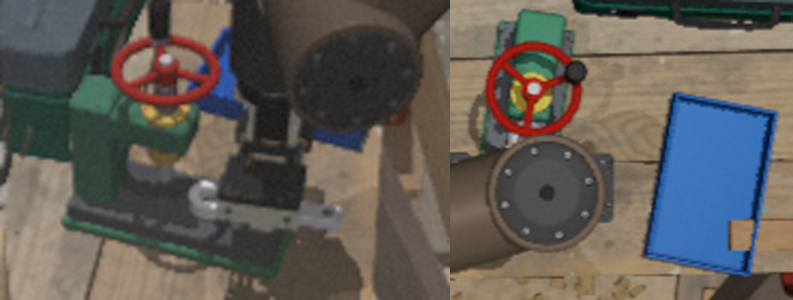

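Request:
apply_moves:
  deltas:
    - {"fingers": 10,"delta_pos": [0,0,0],"angular": [0,0,0]}
    - {"fingers": 10,"delta_pos": [0,0,0],"angular": [0,0,0]}
    - {"fingers": 10,"delta_pos": [0,0,0],"angular": [0,0,0]}
    - {"fingers": 10,"delta_pos": [0,0,-3],"angular": [0,0,0]}
    - {"fingers": 10,"delta_pos": [10,0,-4],"angular": [0,0,0]}
    - {"fingers": 10,"delta_pos": [25,0,-4],"angular": [0,0,0]}
    - {"fingers": 10,"delta_pos": [40,0,-4],"angular": [0,0,0]}
    - {"fingers": 10,"delta_pos": [50,0,-4],"angular": [0,0,0]}
    - {"fingers": 10,"delta_pos": [50,0,-20],"angular": [0,0,0]}
    - {"fingers": 10,"delta_pos": [50,0,-50],"angular": [0,0,0]}

```text
clock: 16.9
tool_pos: [0.4164, -0.0734, 0.0824]
orientation: [-179.9, -0.2, 178.0]
force: [0.3, 0.2, -1.7]
opening: 0.0257
gripper_force: 30.0
```

Request:
apply_moves:
  deltas:
    - {"fingers": 10,"delta_pos": [0,-25,-12],"angular": [0,0,0]}
    - {"fingers": 10,"delta_pos": [0,-60,-15],"angular": [0,0,2]}
    - {"fingers": 10,"delta_pos": [-10,-95,-15],"angular": [0,0,4]}
    - {"fingers": 10,"delta_pos": [-25,-130,-15],"angular": [0,0,6]}
    - {"fingers": 10,"delta_pos": [-40,-165,-15],"angular": [0,0,8]}
    - {"fingers": 10,"delta_pos": [-55,-195,-15],"angular": [0,0,10.5]}
    - {"fingers": 10,"delta_pos": [-65.8,-215,-15],"angular": [0,0,10.5]}
    - {"fingers": 10,"delta_pos": [-65.8,-220.5,-15],"angular": [0,0,10.5]}
    - {"fingers": 10,"delta_pos": [-65.8,-220.5,-15],"angular": [0,0,10.5]}

```text
clock: 17.8
tool_pos: [0.4759, -0.2962, 0.0977]
orientation: [180.0, -0.1, 167.4]
force: [-0.1, 0.3, -1.7]
opening: 0.0256
gripper_force: 30.0
```

```bash
python3 - <<'E'
from h import *
import cv2
o=ctrl.get_obs();print(o["force"],o["tool_pos"],o["orientation"],o["opening"])
w=np.ascontiguousarray(ctrl.snapshot("wrist")[:,:,::-1])
b=ctrl.snapshot("side")[140:240,270:390,::-1]
f=lambda i,W,h:cv2.resize(np.ascontiguousarray(i),(W,h),interpolation=cv2.INTER_CUBIC)
cv2.imwrite("pics/p1.png",np.hstack([f(w,440,330),f(b,360,330)]))
E
```

```text
[-0.10158079  0.29446416 -1.73297658] [ 0.47590072 -0.29615743  0.09772523] [ 1.79987742e+02 -6.91803984e-02  1.67379168e+02] 0.025580307593712236
```

View pics/p1.png

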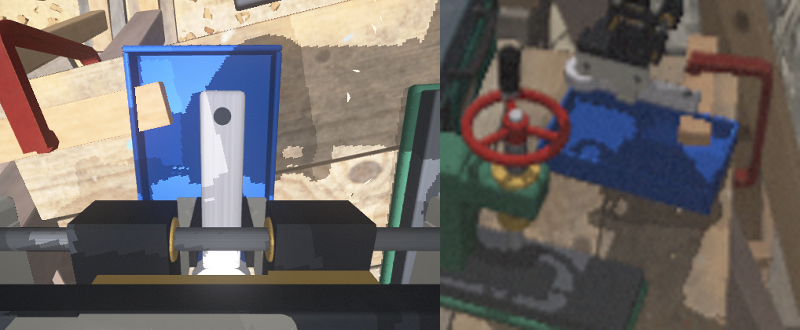

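Request:
apply_moves:
  deltas:
    - {"fingers": 10,"delta_pos": [0,0,25],"angular": [0,0,0]}
    - {"fingers": 10,"delta_pos": [0,0,50],"angular": [0,0,0]}
    - {"fingers": 10,"delta_pos": [0,0,68],"angular": [0,0,0]}
    - {"fingers": 10,"delta_pos": [0,0,78],"angular": [0,0,0]}
    - {"fingers": 10,"delta_pos": [0,0,83],"angular": [0,0,0]}
    - {"fingers": 10,"delta_pos": [0,0,86],"angular": [0,0,0]}
    - {"fingers": 10,"delta_pos": [0,0,87.5],"angular": [0,0,0]}
    - {"fingers": 10,"delta_pos": [0,0,88],"angular": [0,0,0]}

```text
clock: 18.7
tool_pos: [0.4771, -0.2958, 0.0109]
orientation: [-180.0, 0.1, 167.5]
force: [-0.2, -0.4, -1.2]
opening: 0.0256
gripper_force: 30.0
```

Request:
apply_moves:
  deltas:
    - {"fingers": 10,"delta_pos": [0,0,1],"angular": [0,0,0]}
    - {"fingers": 10,"delta_pos": [0,0,2],"angular": [0,0,0]}
    - {"fingers": 10,"delta_pos": [0,0,2],"angular": [0,0,0]}

```text
clock: 19.0
tool_pos: [0.4769, -0.2959, 0.0086]
orientation: [-180.0, 0.0, 167.5]
force: [-0.3, 0.2, -1.3]
opening: 0.0258
gripper_force: 30.0
```

Request:
apply_moves:
  deltas:
    - {"fingers": 10,"delta_pos": [0,0,1],"angular": [0,0,0]}
    - {"fingers": 10,"delta_pos": [0,0,1],"angular": [0,0,0]}

```text
clock: 19.2
tool_pos: [0.4769, -0.2959, 0.0085]
orientation: [-180.0, 0.0, 167.5]
force: [-2.9, 2.8, 9.7]
opening: 0.0255
gripper_force: 30.0
```

Contact. Release and lift.

Request:
apply_moves:
  deltas:
    - {"fingers": 10,"delta_pos": [0,0,-0.8],"angular": [0,0,0]}
    - {"fingers": 38,"delta_pos": [0,0,-0.8],"angular": [0,0,0]}
    - {"fingers": 38,"delta_pos": [0,0,-0.8],"angular": [0,0,0]}
    - {"fingers": 38,"delta_pos": [0,0,-0.8],"angular": [0,0,0]}
    - {"fingers": 38,"delta_pos": [0,0,-10],"angular": [0,0,0]}
    - {"fingers": 38,"delta_pos": [0,0,-40],"angular": [0,0,0]}
    - {"fingers": 38,"delta_pos": [0,0,-85],"angular": [0,0,0]}
    - {"fingers": 38,"delta_pos": [0,0,-130],"angular": [0,0,0]}
    - {"fingers": 38,"delta_pos": [0,0,-180],"angular": [0,0,0]}
    - {"fingers": 38,"delta_pos": [0,0,-180],"angular": [0,0,0]}

```text
clock: 20.2
tool_pos: [0.4803, -0.2975, 0.1958]
orientation: [-179.9, 0.7, 167.5]
force: [0.0, -0.5, -0.2]
opening: 0.0381
gripper_force: 0.0
```

```bash
python3 - <<'E'
from h import *
import cv2
np.set_printoptions(precision=4,suppress=True)
print(ctrl.get_obs()["force"],ctrl.get_obs()["tool_pos"])
T=tcpT();w=ctrl.snapshot("wrist");h=cv2.cvtColor(w,cv2.COLOR_RGB2HSV)
m=((h[...,1]<50)&(h[...,2]>110)).astype(np.uint8)
p=[proj("wrist",X,T) for X in[(.577,-.262,.03),(.551,-.389,.03),(.352,-.344,.03),(.378,-.22,.03)]]
k=np.zeros_like(m);cv2.fillConvexPoly(k,np.int32(p),1);k[235:]=0
m&=k;m=cv2.morphologyEx(m,cv2.MORPH_OPEN,np.ones((3,3)))
c=max(cv2.findContours(m,cv2.RETR_EXTERNAL,cv2.CHAIN_APPROX_SIMPLE)[0],key=cv2.contourArea)
print([atz("wrist",q,.019,T)[:2] for q in cv2.boxPoints(cv2.minAreaRect(c))],cv2.contourArea(c))
# wheel angle from top view: dark knob vs red ring centre
t=ctrl.snapshot("top");cv2.imwrite("pics/tf.png",t[:,:,::-1]);cv2.imwrite("pics/wf.png",w[:,:,::-1])
hh=cv2.cvtColor(t,cv2.COLOR_RGB2HSV);r=(((hh[...,0]<8)|(hh[...,0]>172))&(hh[...,1]>150)&(hh[...,2]>60))
ys,xs=np.where(r[175:245,275:345]);print("ring",(xs.min()+xs.max())/2+275,(ys.min()+ys.max())/2+175)
d=(t.max(2)<40);ys,xs=np.where(d[175:245,295:350]);print("dark",len(xs),np.median(xs)+295,np.median(ys)+175)
for th in(280,287,294): 
    a=np.radians(th);print(th,proj("top",(.5752+.045*np.cos(a),-.0796+.045*np.sin(a),.2505)))
print(proj("top",(.5752,-.0796,.199)))
E
```

```text
[ 0.0446 -0.5398 -0.1706] [ 0.4803 -0.2975  0.1958]
[array([ 0.3982, -0.2981]), array([ 0.4064, -0.2611]), array([ 0.5336, -0.2868]), array([ 0.5244, -0.3283])] 3026.0
ring 304.5 208.5
dark 80 298.0 207.5
280 [329.4518 205.1063]
287 [328.8001 202.7509]
294 [327.8653 200.492 ]
[308.6696 210.9675]
```

```bash
python3 -c "
from plant import ctrl
print(ctrl.close_job())"
```

```text
the job is handed in; nothing more can be done
None
```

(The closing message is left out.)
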